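# Open the pen cleaner in its desk stand

### The arm

A 6-joint arm with a two-finger parallel gripper is mounted at the origin on the work surface; the furniture and walls round the work are solid. World frame = base frame: x ahead of the robot, y to its left, z up, the work surface at z = 0. Lengths are in m, angles in rad, forces in N, time in s.
With the tool pointing down it reaches from about 0.35 to 0.975 m from the base axis. Payload 4.9 kg.
Tool frame: the origin (TCP) lies at the very end of the fingers, on their centre line; the grasp point (between the pads) lies 19 mm behind it (ctrl.grasp_offset is the distance from the TCP to the grasp point, in m); z points along the fingers, y is the line along which they close (so a half turn about z gives the same grasp; the last joint's range is limited). The gripper opens to 85 mm and grips with 20 to 120 N. Pads are 22 mm wide; open, the fingers measure 114 mm over their backs; the gripper's body (76 mm by 85 mm) begins 54 mm behind the grasp point. The pads swing forward as they close: fully open they stand 13 mm farther back than shut.
Start: joints at [1.202, 0.053, 1.613, -0, 1.476, -0.119], TCP at [0.154, 0.606, 0.231] pointing down, gripper open.
Joint ranges: [-3.01, 3.01], [-1.01, 2.22], [0.06, 2.58], [-1.02, 4.17], [0.09, 2.62], [-3.14, 3.14]. Speed limits (rad/s): [2.57, 2.57, 3.14, 3.14, 3.14, 3.14].

### API

Orientations are given as a rotation vector (axis times angle).
In Python, from station import ctrl, optics gives the robot as it stands.
- The arm moves only by the shell command python3 -m handwheel 'ROWS' [OPENING] [FORCE]. ROWS is JSON, a list of rows, each an object of numbers: "tx", "ty", "tz": the shift along the tool's x, y, z in mm; "roll": the turn about the tool's z in rad. A call has 1 to 12 rows; each row shifts and turns the commanded pose from where the row before left it, along the tool's axes as they then stand; what a row does not reach is not made up. A row lasts 1/12 s, in which the tool goes at most 41.7 mm and 7.16 degrees, less where a joint would pass 70% of its speed; a pose out of reach is approached as far as the arm can. A call with a gripper value outside its range is refused whole. OPENING is the finger opening in mm, from 0 to 85.4, set as the call begins (- or left out, the last holds). The fingers move at their own pace and stop on an object; FORCE is the grip in N (left out, the last holds). Time passes only in rows, so rows that do not move let the fingers close. It gives the time, the measured TCP pose, the force, the opening and the grip force at its end, in the units of the state.
- ctrl.get_obs(): the state, without advancing time (a new reading comes with each control period).
- optics.get_image(name): name is "side" or "top" or "wrist"; returns (picture, depth): 384x512x3 uint8, red, green, blue; 384x512 float32, m along the optical axis (not along the pixel's ray), 0 where there is no reading.
- optics.camera_params(name): a dict with "mtx" (3x3 intrinsics, pixels), "k1" (the pictures are not rectified: a ray, as slopes to the right and down, at radius r is drawn at 1 + k1 r^2 times it, then the intrinsics apply), "extrinsics" (4x4, takes a point from camera to world coordinates); the wrist camera has in their place "tool_from_camera" (4x4, takes a point from camera to tool coordinates, whose origin is the TCP and whose axes are the flange's). Camera axes: x right, y down, z forward; pixel columns grow to the right and rows downward; lengths in m; the calibration is good to about 2 mm. A picture is of the moment at which its call begins: read the wrist's pose just before it. camera_params takes no time and is no camera call.
- ctrl.finish_job(): hands the job in; it is judged then, once.
The state is a dict: "t": time; "q": joint angles; "dq": joint speeds; "effort": joint torques, N m; "tool_pos": TCP position; "tool_rot": TCP orientation; "contact_force": force on the tool from outside, world axes, zero at the start; "wrist_torque": the same for the moment, N m; "opening": finger opening in m; "grip_force": force on a finger pad.
Only numpy, scipy, OpenCV 4.12 (cv2) and the standard library are available. Lean on these libraries where they do the work, as an engineer would, in place of code of your own. Each camera call takes 0.05 s, during which the arm holds its last target. There are 200 camera calls.

### The job

The pen cleaner must never be open loose on the leather: stand its square bottle, cap still on, upright and fully down in the empty well of the wooden desk stand, and only then open it there: press the safety cap down, keep it pressed while you turn it counterclockwise (seen from above) about a sixth of a turn, and lift it off. Finish still holding the cap in the gripper, level and still, about 5 cm straight above the open neck, with the bottle left standing fully down in its well. Do not tip the bottle over on the way and leave the other things on the desk where they are.

Things in the scene. Friction and masses are not known exactly. Their poses are not given: they have to be found in the camera images.
- cleaner_bottle: Loose upright amber bottle with a black ribbed round cap, 0.19 to 0.31 kg in all, 107 mm high with the cap. Body 56 x 56 mm square, 54 mm high; its heel tapers in 4 mm a side over the lowest 6 mm. Above it a round collar 44 mm across, up to 66.5 mm. Origin: centre of the underside; z up, x and y square to the sides. Any yaw. Carry it by the locked cap or by the body.
- neck_rim (a point): Middle of the bottle's mouth, 92 mm above its underside, hidden in the cap until that is off; the neck is 25 mm across with three lugs (39 mm across).
- safety_cap: Black ribbed push-and-turn cap, 48 mm across, 32 mm high. Origin: centre of its open underside, 75 mm above the bottle's underside when locked; z up; x along the bottle's x when locked. Unpressed, it only rocks about 5 degrees. Pushed down 5 to 8.5 mm it turns counterclockwise seen from above; turned 41 to 82 degrees (stop at 82, best 62) it is free to lift.
- cap_top (a point): Centre of the cap's top face, 107 mm above the bottle's underside when locked. The spring in the cap: 5 N of push before it gives, 0.7 N more for each mm, 8.5 N at 5 mm, hard stop at about 8.5 mm and 11 N.
- cap_liner (a joint): How far the sprung liner inside the cap is pressed in (m): 0 locked and unpressed, 0.005 or more lets the cap turn, about 0.0085 fully down, -0.004 with the cap off.
- desk_stand: Fixed dark wooden stand, block 100 (x) x 210 (y) x 34 mm high, with a low pen tray (32 mm deep, 18 mm high, a pen in it) along its front (-x). Two square wells in a row along y: the empty one at y = +48 mm; at y = -48 mm one with a blue ink bottle in it, whose top is 68 mm above the desk. Origin: centre of the block's underside; z up.
- stand_well (a point): Centre of the floor of the empty well, 8 mm above the desk, axes as the stand's. The well is 60 x 60 mm, 26 mm deep, rim 34 mm above the desk, sides along the stand's x and y: the bottle goes in at any of four yaws 90 degrees apart with 2 mm to spare each side, and its underside rests on this floor.
- ink_bottle: Blue glass ink bottle, 48 x 48 x 60 mm, standing in the stand's other well. Origin: centre of its underside. Leave it alone.
- rubber_stamp: Rubber stamp with a turned handle, 24 x 44 x 68 mm, upright on the desk. Origin: centre of its underside. Leave it alone.
- eraser: Eraser in a card sleeve, 22 x 44 x 12 mm. Leave it alone.
- stamp_tin: Flat ink-pad tin, 62 x 92 x 18 mm, by the right edge. Leave it alone.
- glue_stick: Glue stick, 25 mm across and 91 mm high, upright by the right edge. Leave it alone.
- binder_clip: Black binder clip, 23 x 32 x 43 mm, at the left. Leave it alone.
- writing_box: Fixed mahogany box, 164 (x) x 211 (y) x 106 mm high, at the back of the desk beyond the stand; carry the bottle over or in front of it. Origin: centre of its underside.
Mind the look-alikes: they are no part of the job. What is shaped like the safety_cap but green or turquoise is not meant. Several things have the shape of the cleaner_bottle; the one meant has the colours described above.

How it is judged:
By the outcome, as a careful person would: the job done as asked, in the order asked, and still so for the second after the job is handed in, while the arm keeps its last pose, push and grip.
It also fails if it takes over 45 s, if anything falls off the work surface, if the arm or the gripper's body presses on something with over 40 N, if the wrist force passes 120 N, or if a joint passes its speed limit or range.

## Working session

There is one attempt and no reset: what is moved stays moved. The work goes in short steps, Python scripts to look and compute and a shell command to move; the robot and the scene stay as the last step left them, time stands still between calls to the robot, and variables do not carry over. Pictures are saved under pics/ and viewed, at most 10 in all, crops included, and the job is handed in when it is done.

```bash
mkdir -p pics; ls; cat > h.py <<'E'
import numpy as np, cv2
from station import ctrl, optics
from scipy.spatial.transform import Rotation as R
def T_tool(o):
    T=np.eye(4);T[:3,:3]=R.from_rotvec(o["tool_rot"]).as_matrix();T[:3,3]=o["tool_pos"];return T
def grab(n):
    o=ctrl.get_obs();im,d=optics.get_image(n);p=optics.camera_params(n)
    E=np.array(p["extrinsics"]) if n!="wrist" else T_tool(o)@np.array(p["tool_from_camera"])
    return im,d,np.array(p["mtx"]),p["k1"],E
def save(n,f):
    im,d,K,k1,E=grab(n);np.savez("pics/"+f+".npz",im=im,d=d,K=K,k1=k1,E=E);cv2.imwrite("pics/"+f+".png",im[:,:,::-1])
def load(f):
    z=np.load("pics/"+f+".npz");return z["im"],z["d"],z["K"],float(z["k1"]),z["E"]
def ray(f,u,v):
    im,d,K,k1,E=load(f);s=cv2.undistortPoints(np.array([[[u,v]]],float),K,np.array([k1,0,0,0.]))[0,0]
    return E[:3,3],E[:3,:3]@np.array([s[0],s[1],1.])
def atz(f,u,v,z):
    o,r=ray(f,u,v);return o+r*(z-o[2])/r[2]
def dep(f,u,v):
    o,r=ray(f,u,v);return o+r*load(f)[1][int(v),int(u)]
def cloud(f):
    im,d,K,k1,E=load(f);h,w=d.shape;uv=np.stack(np.meshgrid(np.arange(w),np.arange(h)),-1).reshape(-1,1,2).astype(float)
    s=cv2.undistortPoints(uv,K,np.array([k1,0,0,0.]))[:,0];P=np.c_[s,np.ones(len(s))]*d.reshape(-1,1)
    return (P@E[:3,:3].T+E[:3,3]).reshape(h,w,3)
def tri(a,b):
    (o1,r1),(o2,r2)=ray(*a),ray(*b);A=np.c_[r1,-r2];t=np.linalg.lstsq(A,o2-o1,rcond=None)[0]
    p,q=o1+r1*t[0],o2+r2*t[1];return (p+q)/2,np.linalg.norm(p-q)
E
python3 - <<'E'
from h import *
save("top","top0");save("side","side0")
im=np.vstack([cv2.imread("pics/top0.png"),cv2.imread("pics/side0.png")])
cv2.imwrite("pics/a.png",cv2.imread("pics/top0.png"))
o=ctrl.get_obs();print(o)
print(ctrl.grasp_offset)
E
```

```text
pics
{'t': 0.1, 'q': array([ 1.20199677e+00,  5.33144325e-02,  1.61416735e+00,  7.46304164e-06,
        1.47598887e+00, -1.19003347e-01]), 'dq': array([-0.00144808, -0.00209344, -0.00266382, -0.00141969,  0.00417063,
        0.00053158]), 'effort': array([ 1.57146414e-04, -3.94903386e+01, -3.71362674e+01, -1.70073631e-04,
        3.89346256e-03,  6.90460382e-06]), 'tool_pos': array([0.15429858, 0.60507125, 0.23016496]), 'tool_rot': array([-3.91303165e-01, -3.11666223e+00,  2.85940504e-03]), 'contact_force': array([0.3583855 , 0.09292449, 0.9964067 ]), 'wrist_torque': array([ 0.01686756, -0.02025345, -0.03121163]), 'grip_force': 0.0, 'opening': 0.08516889536591139}
0.0187
```

View pics/top0.png

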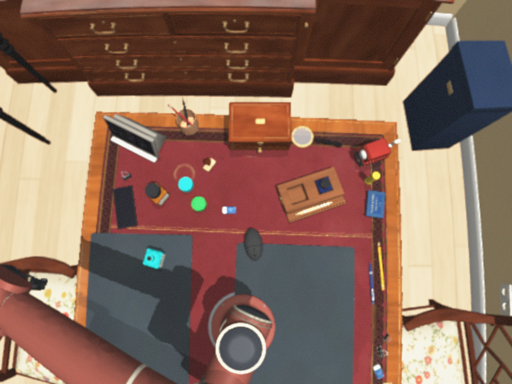

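View pics/side0.png

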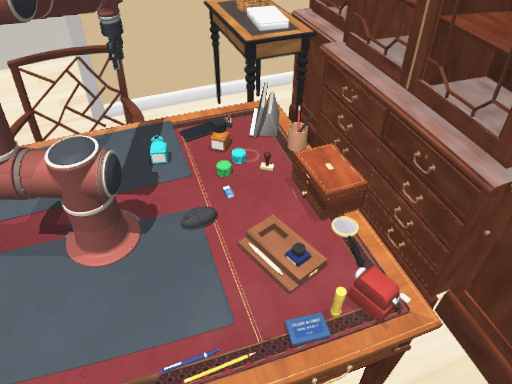

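The amber bottle with a black cap is at top (155,191) and side (220,138). The look-alikes are turquoise at top (153,258), (186,184) and green at (199,203), and the amber/black one fits the description. The stand is at top (310,194), with its empty well on the left (≈296,190). I'll confirm in an enlarged crop.

```bash
python3 - <<'E'
from h import *
a=cv2.imread("pics/top0.png");b=cv2.imread("pics/side0.png")
c=lambda i,u,v,w,h,s:cv2.resize(i[v:v+h,u:u+w],None,fx=s,fy=s,interpolation=cv2.INTER_CUBIC)
# each 400x300 : 
cv2.imwrite("pics/c1.png",np.vstack([np.hstack([c(a,130,165,80,60,5),c(b,195,110,80,60,5)]),np.hstack([c(a,270,160,80,60,5),c(b,230,210,100,75,4)])]))
P=cloud("top0")
for u,v in [(152,189),(160,198),(296,190),(310,194),(260,105),(180,240)]: print(u,v,dep("top0",u,v))
print(load("top0")[2],load("side0")[4],load("top0")[4])
E
```

```text
152 189 [0.44245748 0.30185486 0.10813833]
160 198 [0.42150045 0.2866836  0.0566543 ]
296 190 [ 0.46687163 -0.17764281  0.00259809]
310 194 [ 0.44811294 -0.22209794  0.03273093]
260 105 [ 0.73878025 -0.04527186  0.10492959]
180 240 [0.28470676 0.22204225 0.00344096]
[[370.20159378   0.         250.0654741 ]
 [  0.         370.20159378 191.66286095]
 [  0.           0.           1.        ]] [[ 0.93956906 -0.23018589  0.25342543  0.14805721]
 [-0.34235043 -0.62633117  0.70036094 -0.8403306 ]
 [-0.00248496 -0.74479777 -0.66728562  0.85279839]
 [ 0.          0.          0.          1.        ]] [[ 0.01739727 -0.98396993  0.17748386  0.22779525]
 [-0.9998477  -0.01687495  0.00445211 -0.02210734]
 [-0.00138571 -0.17753428 -0.98411364  1.27995724]
 [ 0.          0.          0.          1.        ]]
```

View pics/c1.png

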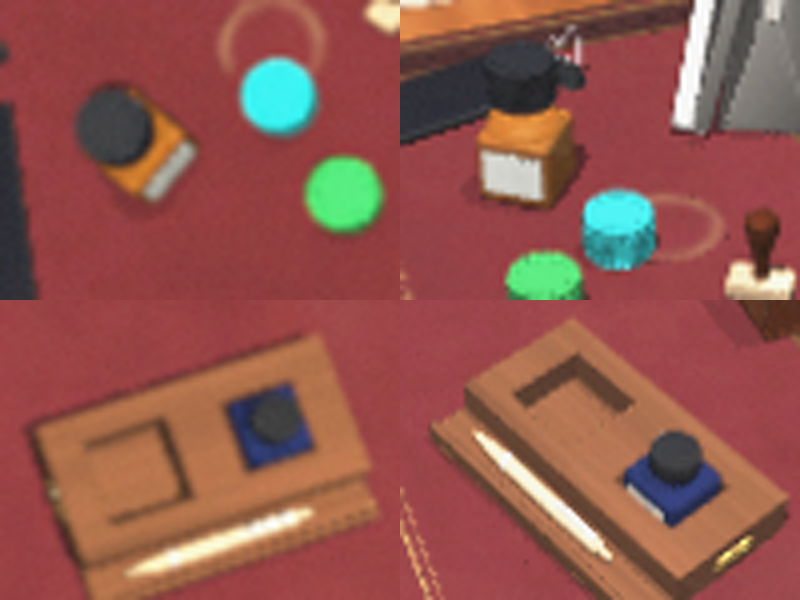

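The crop shows an amber bottle with a black cap and a white label (top crop at about (153,190)), so that is the target. The loose turquoise and green caps are decoys. The empty well is the left one, at about top (297,192).

```bash
cat >> h.py <<'E'
def rect(Q):
    (c,s,a)=cv2.minAreaRect((Q[:,:2]*1000).astype(np.float32));return np.round(c,1),np.round(s,1),round(a,1)
E
python3 - <<'E'
from h import *
for f in("top0","side0"):
    P=cloud(f).reshape(-1,3)
    def box(x0,x1,y0,y1,z0,z1): 
        m=(P[:,0]>x0)&(P[:,0]<x1)&(P[:,1]>y0)&(P[:,1]<y1)&(P[:,2]>z0)&(P[:,2]<z1);return P[m]
    q=box(.34,.56,-.36,-.08,.027,.040);print(f,"stand",len(q),rect(q),q[:,2].mean())
    q=box(.38,.50,.25,.36,.095,.115);print("cap",len(q),q.mean(0),rect(q),cv2.minEnclosingCircle((q[:,:2]*1000).astype(np.float32)))
    q=box(.38,.50,.22,.36,.02,.060);print("body",len(q),rect(q))
o=ctrl.get_obs();print(T_tool(o).round(3));print(np.array(optics.camera_params("wrist")["tool_from_camera"]).round(3))
E
```

```text
top0 stand 1256 (array([ 459.5, -226.4]), array([113.8, 209.8]), 19.8) 0.03390507585274217
cap 174 [0.43972646 0.30217125 0.10695178] (array([440.2, 302.6]), array([46.1, 45.1]), 1.7) ((439.7525939941406, 303.7481994628906), 24.1336727142334)
body 150 (array([461.3, 275.4]), array([ 64.9, 131.2]), 36.5)
side0 stand 1792 (array([ 456.2, -226.3]), array([116.1, 212.4]), 20.1) 0.03337738055195943
cap 123 [0.43570665 0.29674959 0.10526913] (array([437.3, 299.3]), array([49.8, 47.2]), 34.5) ((438.40966796875, 302.7066955566406), 27.89103126525879)
body 220 (array([444.7, 266.2]), array([ 73.8, 102.2]), 12.2)
[[-0.969  0.247 -0.001  0.154]
 [ 0.247  0.969 -0.002  0.605]
 [ 0.    -0.002 -1.     0.23 ]
 [ 0.     0.     0.     1.   ]]
[[ 0.001 -0.945 -0.327  0.084]
 [ 1.     0.001  0.    -0.001]
 [ 0.    -0.327  0.945 -0.142]
 [ 0.     0.     0.     1.   ]]
```

```bash
python3 -m handwheel '[{"tx":-32,"ty":-20},{"tx":-32,"ty":-20},{"tx":-32,"ty":-20},{"tx":-32,"ty":-20},{"tx":-32,"ty":-20},{"tx":-32,"ty":-20},{"tx":-32,"ty":-20},{"tx":-32,"ty":-20},{"tx":-32,"ty":-20},{"tx":-12,"ty":-8},{},{}]' 85
python3 - <<'E'
from h import *
save("wrist","w1")
print(T_tool(ctrl.get_obs()).round(4),ctrl.get_obs()["q"])
cv2.imwrite("pics/w1b.png",cv2.resize(cv2.imread("pics/w1.png"),(800,600)))
E
```

```text
[[-9.690e-01  2.472e-01 -6.000e-04  1.543e-01]
 [ 2.472e-01  9.690e-01 -1.500e-03  6.052e-01]
 [ 2.000e-04 -1.600e-03 -1.000e+00  2.303e-01]
 [ 0.000e+00  0.000e+00  0.000e+00  1.000e+00]] [ 1.20202014e+00  5.32128328e-02  1.61396938e+00  2.39445040e-07
  1.47599237e+00 -1.18992903e-01]$[0]: bad value
```

View pics/w1b.png

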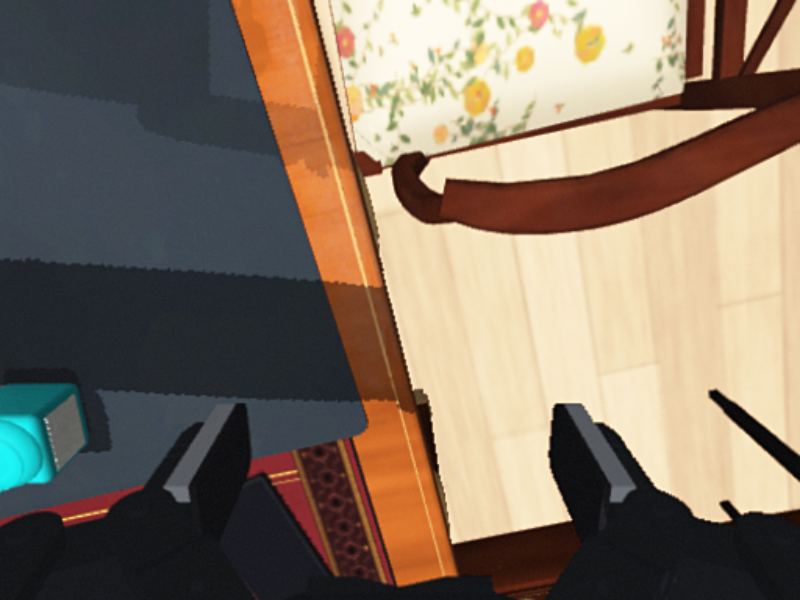

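The move was refused, and the view shows only the desk edge near the start. I'll check the row format with a tiny row.

```bash
python3 -m handwheel '[{"tx":-32,"ty":-20,"tz":0,"roll":0}]' ; python3 -m handwheel '[{"tx":-32.0,"ty":-20.0}]' ; python3 -m handwheel --help | head -20
```

```text
t: 0.23
tool_pos: [0.1777, 0.5803, 0.2305]
tool_rot: [-0.383, -3.116, -0.001]
contact_force: [1.4, -0.4, 0.9]
opening: 0.0852
grip_force: 0.0$[0]: bad value
invalid input: not JSON, or not a number
```

```bash
python3 -m handwheel '[{"tx":-32,"ty":-20,"tz":0,"roll":0},{"tx":-32,"ty":-20,"tz":0,"roll":0},{"tx":-32,"ty":-20,"tz":0,"roll":0},{"tx":-32,"ty":-20,"tz":0,"roll":0},{"tx":-32,"ty":-20,"tz":0,"roll":0},{"tx":-32,"ty":-20,"tz":0,"roll":0},{"tx":-32,"ty":-20,"tz":0,"roll":0},{"tx":-32,"ty":-20,"tz":0,"roll":0},{"tx":-30,"ty":-20,"tz":0,"roll":0},{"tx":0,"ty":0,"tz":0,"roll":0},{"tx":0,"ty":0,"tz":0,"roll":0}]' 85
python3 - <<'E'
from h import *
save("wrist","w2")
print(T_tool(ctrl.get_obs()).round(4),ctrl.get_obs()["q"])
cv2.imwrite("pics/w2b.png",cv2.resize(cv2.imread("pics/w2.png"),(800,600)))
P=cloud("w2").reshape(-1,3)
def box(x0,x1,y0,y1,z0,z1): 
    m=(P[:,0]>x0)&(P[:,0]<x1)&(P[:,1]>y0)&(P[:,1]<y1)&(P[:,2]>z0)&(P[:,2]<z1);return P[m]
q=box(.40,.48,.26,.34,.10,.115);print("cap",len(q),q.mean(0),cv2.minEnclosingCircle((q[:,:2]*1000).astype(np.float32)))
q=box(.38,.50,.24,.36,.049,.060);print("shoulder",len(q),rect(q))
E
```

```text
t: 1.15
tool_pos: [0.414, 0.3319, 0.231]
tool_rot: [-0.397, -3.116, 0.0]
contact_force: [0.1, 0.2, 0.1]
opening: 0.0851
grip_force: 0.0
[[-9.686e-01  2.487e-01 -9.000e-04  4.132e-01]
 [ 2.487e-01  9.686e-01  1.000e-04  3.329e-01]
 [ 9.000e-04 -1.000e-04 -1.000e+00  2.310e-01]
 [ 0.000e+00  0.000e+00  0.000e+00  1.000e+00]] [ 5.37533582e-01 -1.74304411e-01  1.83064999e+00  5.64070329e-04
  1.48594020e+00 -7.81973560e-01]
cap 2342 [0.43753425 0.30414589 0.10689127] ((439.05218505859375, 303.50799560546875), 24.899141311645508)
shoulder 810 (array([438.1, 304.4]), array([55.6, 53.1]), 53.2)
```

View pics/w2b.png

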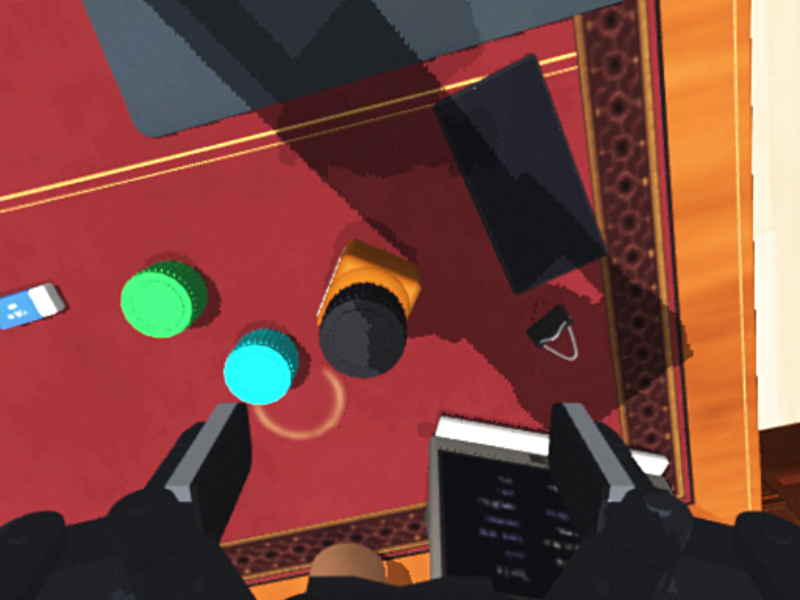

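The view shows the bottle's cap top at (363,337) of the enlarged picture, shoulder corners at (352,240) and (420,274), and the left edge down to (318,320).

```bash
python3 - <<'E'
from h import *
s=512/800
g=lambda u,v:(u*s,v*s)
print("tri cap",tri(("w2",*g(363,337)),("top0",153.0,190.3)),"side",tri(("w2",*g(363,337)),("side0",220.5,124)))
print("atz",atz("w2",*g(363,337),.107))
A=atz("w2",*g(352,240),.054);B=atz("w2",*g(420,274),.054)
print(A,B,np.linalg.norm(A-B),np.degrees(np.arctan2(*(B-A)[1::-1])))
# shoulder edges by orange mask
im,d,K,k1,E=load("w2");P=cloud("w2")
m=(abs(P[...,2]-.054)<.004)&(np.hypot(P[...,0]-.439,P[...,1]-.3035)<.05)
Q=P[m];print(len(Q))
best=min((np.ptp(Q[:,:2]@[np.cos(a),np.sin(a)]),np.degrees(a)) for a in np.radians(np.arange(0,90,.5)))
for a in (best[1],best[1]+90):
    p=Q[:,:2]@[np.cos(np.radians(a)),np.sin(np.radians(a))];print(a,p.min(),p.max(),np.array([.4388,.3037])@[np.cos(np.radians(a)),np.sin(np.radians(a))])
E
```

```text
tri cap (array([0.44135065, 0.30216913, 0.09560099]), np.float64(0.0019094956307367838)) side (array([0.44336563, 0.30233225, 0.09481068]), np.float64(0.0014327107332677363))
atz [0.43776748 0.30456652 0.107     ]
[0.39432071 0.30616135 0.054     ] [0.42611905 0.34173585 0.054     ] 0.047714563684836675 48.20799775715205
595
0.0 0.403610590285089 0.45570595200809183 0.4388
90.0 0.26771989123264817 0.33899245379665727 0.3037
```

```bash
python3 -m handwheel '[{"tx":-16,"ty":-11,"tz":0,"roll":0},{"tx":-15,"ty":-11,"tz":0,"roll":0},{"tx":0,"ty":0,"tz":0,"roll":0},{"tx":0,"ty":0,"tz":0,"roll":0}]' 85
python3 - <<'E'
from h import *
save("wrist","w3")
print(T_tool(ctrl.get_obs()).round(4))
im,d,K,k1,E=load("w3")
P=cloud("w3");m=(abs(P[...,2]-.107)<.004)&(np.hypot(P[...,0]-.438,P[...,1]-.304)<.04)
print(P[m].mean(0),cv2.minEnclosingCircle((P[m][:,:2]*1000).astype(np.float32)))
v,u=np.nonzero(m);print(u.mean(),v.mean(),u.min(),u.max(),v.min(),v.max())
cu,cv=int(u.mean()),int(v.mean());print(cu,cv)
x0,y0=max(cu-70,0),max(cv-85,0);c=im[y0:y0+110,x0:x0+140,::-1];print(x0,y0)
cv2.imwrite("pics/w3c.png",cv2.resize(c,None,fx=5,fy=5,interpolation=cv2.INTER_CUBIC))
E
```

```text
t: 1.53
tool_pos: [0.4371, 0.305, 0.2311]
tool_rot: [-0.39, -3.116, -0.0]
contact_force: [-0.3, -0.1, -0.7]
opening: 0.0851
grip_force: 0.0
[[-9.693e-01  2.460e-01 -8.000e-04  4.369e-01]
 [ 2.460e-01  9.693e-01  4.000e-04  3.053e-01]
 [ 9.000e-04  2.000e-04 -1.000e+00  2.311e-01]
 [ 0.000e+00  0.000e+00  0.000e+00  1.000e+00]]
[0.43828311 0.30351189 0.10710138] ((439.00946044921875, 303.39251708984375), 23.92629051208496)
254.760327198364 184.11288343558283 227 283 157 211
254 184
184 99
```

View pics/w3c.png

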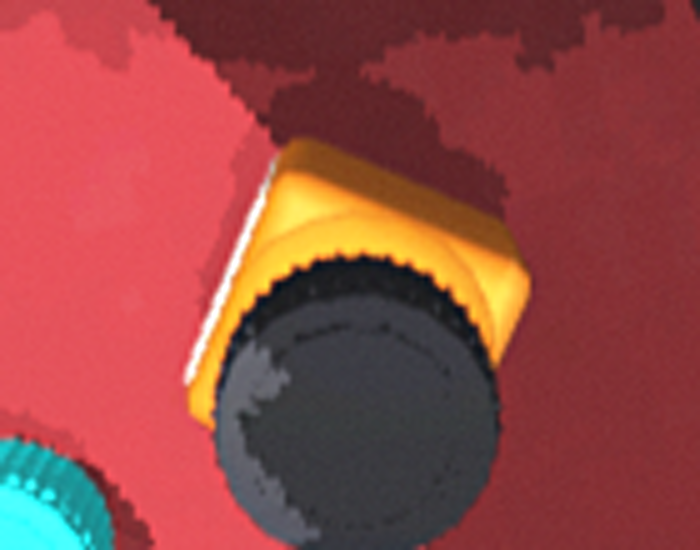

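The crop shows the cap top centred at about (358,425), the shoulder edge running (290,170)–(520,265), and the label edge running (278,165)–(188,380).

```bash
python3 - <<'E'
from h import *
g=lambda u,v:(184+u/5,99+v/5)
def ang(p,q,z):
    A=atz("w3",*g(*p),z);B=atz("w3",*g(*q),z);return A[:2],B[:2],np.degrees(np.arctan2(*(B-A)[1::-1]))%90
print(ang((295,170),(515,263),.054));print(ang((278,165),(188,380),.045));print(ang((278,165),(188,380),.052))
print("tri",tri(("w3",254.8,184.1),("w2",232.5,215.0)))
E
```

```text
(array([0.40256997, 0.30098619]), array([0.43032912, 0.33756672]), np.float64(52.8069335077651))
(array([0.40215138, 0.29734728]), array([0.43971511, 0.2682429 ]), np.float64(52.23147107429478))
(array([0.40115318, 0.29793849]), array([0.4379164 , 0.26945434]), np.float64(52.23147107429479))
tri (array([0.44213785, 0.30259255, 0.09433138]), np.float64(0.00011819881512510062))
```

```bash
python3 -m handwheel '[{"tx":-2,"ty":-1,"tz":30,"roll":0},{"tx":0,"ty":0,"tz":30,"roll":0},{"tx":0,"ty":0,"tz":30,"roll":0},{"tx":0,"ty":0,"tz":30,"roll":0},{"tx":0,"ty":0,"tz":24,"roll":0},{"tx":0,"ty":0,"tz":13,"roll":0},{"tx":0,"ty":0,"tz":0,"roll":0},{"tx":0,"ty":0,"tz":0,"roll":0}]' 85
python3 -m handwheel '[{"tx":0,"ty":0,"tz":0,"roll":0},{"tx":0,"ty":0,"tz":0,"roll":0},{"tx":0,"ty":0,"tz":0,"roll":0},{"tx":0,"ty":0,"tz":0,"roll":0},{"tx":0,"ty":0,"tz":0,"roll":0},{"tx":0,"ty":0,"tz":0,"roll":0},{"tx":0,"ty":0,"tz":0,"roll":0},{"tx":0,"ty":0,"tz":0,"roll":0}]' 40 50
```

```text
t: 2.25
tool_pos: [0.439, 0.3034, 0.0744]
tool_rot: [-0.389, -3.117, 0.0]
contact_force: [0.0, -0.4, 0.8]
opening: 0.0849
grip_force: 0.0
t: 2.92
tool_pos: [0.4406, 0.3034, 0.0756]
tool_rot: [0.391, 3.115, 0.003]
contact_force: [1.6, 1.9, 4.6]
opening: 0.0471
grip_force: 50.6
```

```bash
python3 -m handwheel '[{"tx":0,"ty":0,"tz":-5,"roll":0},{"tx":0,"ty":0,"tz":-10,"roll":0},{"tx":0,"ty":0,"tz":-15,"roll":0},{"tx":0,"ty":0,"tz":-20,"roll":0},{"tx":0,"ty":0,"tz":-20,"roll":0},{"tx":0,"ty":0,"tz":-15,"roll":0},{"tx":0,"ty":0,"tz":-7,"roll":0},{"tx":0,"ty":0,"tz":0,"roll":0}]'
python3 - <<'E'
from h import *
o=ctrl.get_obs();print(T_tool(o).round(4))
c=np.array([.459,-.2264]);a=np.radians(20)
w=c+.048*np.array([-np.sin(a),np.cos(a)]);print("well est",w)
E
```

```text
t: 3.58
tool_pos: [0.44, 0.3029, 0.1679]
tool_rot: [0.391, 3.115, 0.002]
contact_force: [0.1, -0.3, -2.6]
opening: 0.0473
grip_force: 52.0
[[-9.690e-01  2.472e-01  2.100e-03  4.400e-01]
 [ 2.472e-01  9.690e-01  8.000e-04  3.029e-01]
 [-1.900e-03  1.300e-03 -1.000e+00  1.679e-01]
 [ 0.000e+00  0.000e+00  0.000e+00  1.000e+00]]
well est [ 0.44258303 -0.18129475]
```

```bash
python3 -m handwheel '[{"tx":-4,"ty":-8,"tz":0,"roll":0},{"tx":-7,"ty":-16,"tz":0,"roll":0},{"tx":-11,"ty":-24,"tz":0,"roll":0},{"tx":-14,"ty":-30,"tz":0,"roll":0},{"tx":-14,"ty":-30,"tz":0,"roll":0},{"tx":-14,"ty":-30,"tz":0,"roll":0},{"tx":-14,"ty":-30,"tz":0,"roll":0},{"tx":-14,"ty":-30,"tz":0,"roll":0},{"tx":-14,"ty":-30,"tz":0,"roll":0},{"tx":-14,"ty":-30,"tz":0,"roll":0},{"tx":-14,"ty":-30,"tz":0,"roll":0},{"tx":-14,"ty":-30,"tz":0,"roll":0}]'
python3 -m handwheel '[{"tx":-11,"ty":-24,"tz":0,"roll":0},{"tx":-7,"ty":-22,"tz":0,"roll":0},{"tx":-4,"ty":-12,"tz":0,"roll":0},{"tx":0,"ty":-2,"tz":0,"roll":0},{"tx":0,"ty":0,"tz":0,"roll":0},{"tx":0,"ty":0,"tz":0,"roll":0}]'
python3 - <<'E'
from h import *
save("wrist","w4");print(T_tool(ctrl.get_obs()).round(4))
cv2.imwrite("pics/w4b.png",cv2.resize(cv2.imread("pics/w4.png"),(800,600)))
E
```

```text
t: 4.58
tool_pos: [0.5027, -0.0439, 0.1641]
tool_rot: [-0.392, -3.113, -0.0]
contact_force: [0.6, 0.4, -2.7]
opening: 0.0469
grip_force: 52.0
t: 5.08
tool_pos: [0.5101, -0.1046, 0.1655]
tool_rot: [-0.39, -3.116, -0.002]
contact_force: [-0.0, -0.5, -1.6]
opening: 0.0471
grip_force: 52.0
[[-9.692e-01  2.461e-01 -1.000e-03  5.103e-01]
 [ 2.461e-01  9.692e-01  9.000e-04 -1.044e-01]
 [ 1.200e-03  6.000e-04 -1.000e+00  1.657e-01]
 [ 0.000e+00  0.000e+00  0.000e+00  1.000e+00]]
```

View pics/w4b.png

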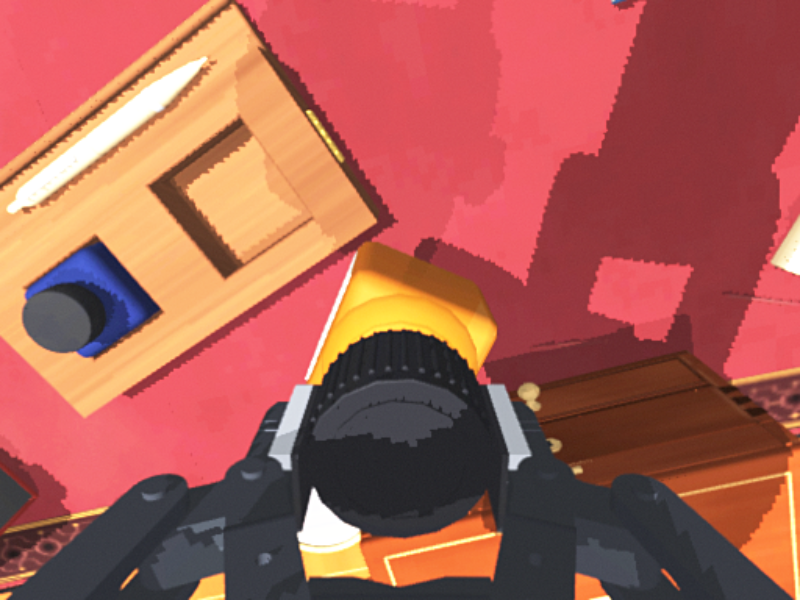

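The view shows the empty well's rim corners at about (150,186), (241,120), (316,217), (229,275), with the held bottle at (400,400) hanging upright. I'll zoom in on the well and shoulder.

```bash
python3 - <<'E'
from h import *
im=load("w4")[0];c=im[65:215,85:325,::-1]  # 240x150
cv2.imwrite("pics/w4c.png",cv2.resize(c,(800,500),interpolation=cv2.INTER_CUBIC))
E
```

```text
(no output)
```

View pics/w4c.png

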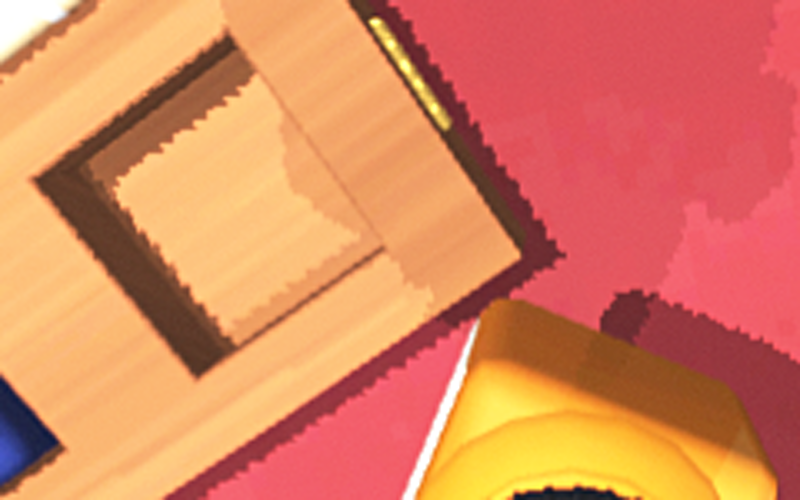

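The crop shows the rim corners at (36,180), (229,35), (384,247), (199,378), and the shoulder edge at (485,340)–(745,452).

```bash
python3 - <<'E'
from h import *
g=lambda u,v:(85+u*.3,65+v*.3)
C=np.array([atz("w4",*g(*p),.034)[:2] for p in [(36,180),(229,35),(384,247),(199,378)]])
print(C.round(4),C.mean(0),[round(np.linalg.norm(C[i]-C[i-1]),4) for i in range(4)],[round(np.degrees(np.arctan2(*(C[i]-C[i-1])[::-1]))%90,1) for i in range(4)])
A=atz("w4",*g(485,340),.145);B=atz("w4",*g(745,452),.145);print(A,B,np.degrees(np.arctan2(*(B-A)[1::-1]))%90)
P=cloud("w4")
Q=P[(P[...,2]<.04)&(P[...,2]>.028)&(P[...,1]<-.08)].reshape(-1,3);print(np.median(Q[:,2]))
A=atz("w4",*g(490,400),.145)
T=T_tool(ctrl.get_obs());print(T[:3,3])
# cap top centre in held pose
m=(P[...,2]>.185)&(P[...,2]<.21)&(np.hypot(P[...,0]-T[0,3],P[...,1]-T[1,3])<.04)
print(P[m].mean(0),cv2.minEnclosingCircle((P[m][:,:2]*1000).astype(np.float32)))
print("tri corner w/ top", tri(("w4",*g(229,35)),("top0",270+85/5,160+ (445-300)/5)))
# tri with top crop corners
print(tri(("w4",*g(384,247)),("top0",270+ 85/5,160+145/5)), tri(("w4",*g(199,378)),("top0",270+165/5,160+120/5)), tri(("w4",*g(36,180)),("top0",270+190/5,160+197/5)))
E
```

```text
[[ 0.4295 -0.2159]
 [ 0.4097 -0.1601]
 [ 0.465  -0.1403]
 [ 0.4855 -0.1958]] [ 0.44744204 -0.17800875] [np.float64(0.0595), np.float64(0.0592), np.float64(0.0588), np.float64(0.0592)] [np.float64(19.7), np.float64(19.6), np.float64(19.7), np.float64(20.3)]
[ 0.46729092 -0.10723444  0.145     ] [ 0.49451034 -0.07294968  0.145     ] 51.553174229771685
0.03378727763603562
[ 0.51029969 -0.10436588  0.16573597]
[ 0.50463443 -0.10388187  0.19600395] ((503.77215576171875, -102.1893310546875), 38.77690124511719)
tri corner w/ top (array([ 0.42610836, -0.11925254,  0.20787862]), np.float64(0.016433130279549606))
(array([ 0.46825316, -0.14509712,  0.01062471]), np.float64(0.0002750718223826763)) (array([ 0.48585913, -0.19940895,  0.02481921]), np.float64(0.0030835896987232367)) (array([ 0.42913989, -0.21473029,  0.03588427]), np.float64(0.0008797034980804705))
```

```bash
python3 -m handwheel '[{"tx":0,"ty":-10,"tz":-6,"roll":0},{"tx":-1,"ty":-20,"tz":-8,"roll":0},{"tx":-1,"ty":-28,"tz":-6,"roll":0},{"tx":-1,"ty":-28,"tz":0,"roll":0},{"tx":-1,"ty":-20,"tz":0,"roll":0},{"tx":0,"ty":-11,"tz":0,"roll":0},{"tx":0,"ty":0,"tz":0,"roll":0.112},{"tx":0,"ty":0,"tz":0,"roll":0.113},{"tx":0,"ty":0,"tz":0,"roll":0.113},{"tx":0,"ty":0,"tz":0,"roll":0.112},{"tx":0,"ty":0,"tz":0,"roll":0.112},{"tx":0,"ty":0,"tz":0,"roll":0}]'
python3 -m handwheel '[{"tx":0,"ty":0,"tz":0,"roll":0},{"tx":0,"ty":0,"tz":0,"roll":0}]'
python3 - <<'E'
from h import *
g=lambda u,v:(270+u/5,160+v/5)
C=np.array([atz("top0",*g(*p),.034)[:2] for p in [(85,145),(165,120),(190,197),(110,222)]]);print("top well",C.mean(0))
save("wrist","w5");print(T_tool(ctrl.get_obs()).round(4))
im=load("w5")[0]
cv2.imwrite("pics/w5b.png",cv2.resize(im[:,:,::-1],(800,600),interpolation=cv2.INTER_CUBIC))
E
```

```text
t: 6.13
tool_pos: [0.4858, -0.2193, 0.1865]
tool_rot: [-1.241, -2.886, -0.0]
contact_force: [0.1, -0.8, -2.6]
opening: 0.0472
grip_force: 52.2
t: 6.3
tool_pos: [0.4858, -0.2195, 0.1864]
tool_rot: [1.236, 2.888, 0.0]
contact_force: [0.7, 0.2, -1.7]
opening: 0.0474
grip_force: 52.2
top well [ 0.44657544 -0.17893962]
[[-0.6899  0.7239  0.      0.4858]
 [ 0.7239  0.6899  0.     -0.2196]
 [-0.      0.     -1.      0.1864]
 [ 0.      0.      0.      1.    ]]
```

View pics/w5b.png

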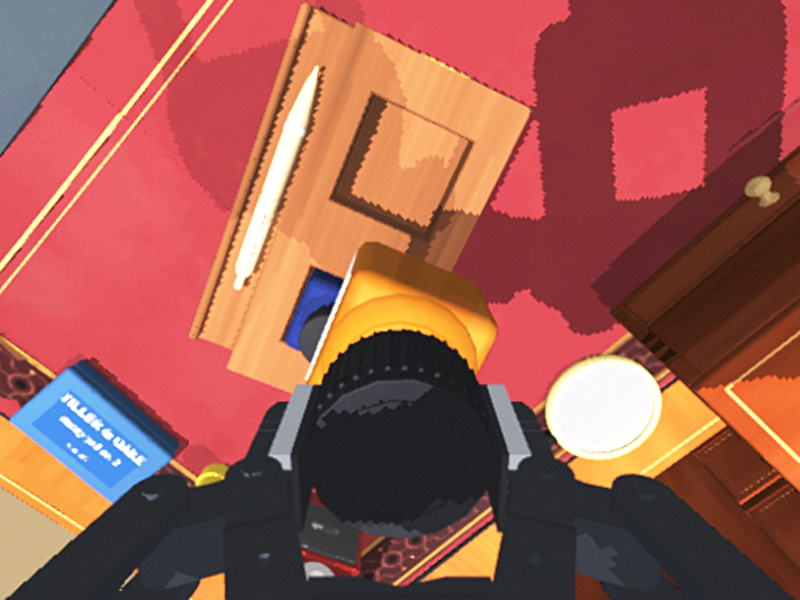

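The view shows the well rim corners at about (373,92), (473,143), (431,232), (331,198), with the bottle faces now nearly parallel to them.

```bash
python3 - <<'E'
from h import *
s=.64
C=np.array([atz("w5",u*s,v*s,.034)[:2] for u,v in [(373,92),(473,143),(431,232),(331,198)]])
print(C.round(4),C.mean(0),[round(np.linalg.norm(C[i]-C[i-1]),4) for i in range(4)],[round(np.degrees(np.arctan2(*(C[i]-C[i-1])[::-1]))%90,1) for i in range(4)])
A=atz("w5",363*s,266*s,.166);B=atz("w5",480*s,316*s,.166);print(A,B,np.degrees(np.arctan2(*(B-A)[1::-1]))%90)
T=T_tool(ctrl.get_obs());X,Y=T[:2,0],T[:2,1]
for w in (C.mean(0),np.array([.447,-.1785])):
    d=w-T[:2,3];print(w,"tool",d@X*1e3-2.3,d@Y*1e3)
E
```

```text
[[ 0.4093 -0.1599]
 [ 0.4653 -0.1415]
 [ 0.4832 -0.1913]
 [ 0.4294 -0.2162]] [ 0.44679835 -0.17722904] [np.float64(0.0597), np.float64(0.059), np.float64(0.0529), np.float64(0.0592)] [np.float64(19.7), np.float64(18.3), np.float64(19.7), np.float64(24.9)]
[ 0.45015323 -0.19993964  0.166     ] [ 0.48978341 -0.18581987  0.166     ] 19.61038359926797
[ 0.44679835 -0.17722904] tool 55.28330816692398 1.0527386906320908
[ 0.447  -0.1785] tool 54.2241562945301 0.3218453587667154
```

```bash
python3 -m handwheel '[{"tx":10,"ty":0,"tz":0,"roll":0},{"tx":18,"ty":0.5,"tz":0,"roll":0},{"tx":16,"ty":0,"tz":5,"roll":0},{"tx":10,"ty":0,"tz":12,"roll":0},{"tx":0,"ty":0,"tz":18,"roll":0},{"tx":0,"ty":0,"tz":18,"roll":0},{"tx":0,"ty":0,"tz":12,"roll":0},{"tx":0,"ty":0,"tz":5,"roll":0},{"tx":0,"ty":0,"tz":0,"roll":0},{"tx":0,"ty":0,"tz":0,"roll":0}]'
python3 -m handwheel '[{"tx":0,"ty":0,"tz":4,"roll":0},{"tx":0,"ty":0,"tz":4,"roll":0},{"tx":0,"ty":0,"tz":4,"roll":0},{"tx":0,"ty":0,"tz":0,"roll":0}]'
```

```text
t: 7.18
tool_pos: [0.4491, -0.1805, 0.1167]
tool_rot: [1.24, 2.886, 0.0]
contact_force: [0.9, 0.4, -1.4]
opening: 0.0473
grip_force: 52.2
t: 7.52
tool_pos: [0.4485, -0.1802, 0.1035]
tool_rot: [-1.24, -2.885, -0.0]
contact_force: [0.3, -0.5, -2.7]
opening: 0.0471
grip_force: 52.2
```

```bash
python3 -m handwheel '[{"tx":0,"ty":0,"tz":4,"roll":0},{"tx":0,"ty":0,"tz":3,"roll":0},{"tx":0,"ty":0,"tz":0,"roll":0}]'
python3 -m handwheel '[{"tx":0,"ty":0,"tz":4,"roll":0},{"tx":0,"ty":0,"tz":4,"roll":0},{"tx":0,"ty":0,"tz":2,"roll":0},{"tx":0,"ty":0,"tz":0,"roll":0}]'
```

```text
t: 7.77
tool_pos: [0.4484, -0.1801, 0.0964]
tool_rot: [-1.24, -2.885, -0.0]
contact_force: [-1.0, 0.3, -2.2]
opening: 0.0468
grip_force: 52.2
t: 8.1
tool_pos: [0.4484, -0.1801, 0.0865]
tool_rot: [-1.24, -2.885, -0.0]
contact_force: [-0.5, 0.5, -1.3]
opening: 0.047
grip_force: 52.2
```

```bash
for i in 1; do python3 -m handwheel '[{"tx":0,"ty":0,"tz":2,"roll":0},{"tx":0,"ty":0,"tz":0,"roll":0}]'; python3 -m handwheel '[{"tx":0,"ty":0,"tz":1,"roll":0},{"tx":0,"ty":0,"tz":0,"roll":0}]'; python3 -m handwheel '[{"tx":0,"ty":0,"tz":1,"roll":0},{"tx":0,"ty":0,"tz":0,"roll":0}]';  python3 -m handwheel '[{"tx":0,"ty":0,"tz":1,"roll":0},{"tx":0,"ty":0,"tz":0,"roll":0}]'; done | grep -E "tool_pos|force"
```

```text
tool_pos: [0.4488, -0.1803, 0.085]
contact_force: [0.0, -0.4, -2.2]
grip_force: 52.2
tool_pos: [0.4492, -0.1806, 0.0848]
contact_force: [1.0, 0.1, -1.6]
grip_force: 52.2
tool_pos: [0.4494, -0.1807, 0.0843]
contact_force: [-1.7, 1.6, 4.5]
grip_force: 52.8
tool_pos: [0.4493, -0.1807, 0.0832]
contact_force: [-2.3, 1.5, 6.3]
grip_force: 52.9
```

```bash
for i in 1; do python3 -m handwheel '[{"tx":0,"ty":0,"tz":1.5,"roll":0},{"tx":0,"ty":0,"tz":1.5,"roll":0},{"tx":0,"ty":0,"tz":0,"roll":0}]'; python3 -m handwheel '[{"tx":0,"ty":0,"tz":1.5,"roll":0},{"tx":0,"ty":0,"tz":0,"roll":0},{"tx":0,"ty":0,"tz":0,"roll":0}]'; python3 -m handwheel '[{"tx":0,"ty":0,"tz":1,"roll":0},{"tx":0,"ty":0,"tz":0,"roll":0},{"tx":0,"ty":0,"tz":0,"roll":0}]'; done | grep -E "tool_pos|force"
```

```text
tool_pos: [0.4494, -0.1807, 0.0804]
contact_force: [-3.3, 1.6, 7.1]
grip_force: 53.0
tool_pos: [0.4496, -0.1808, 0.0793]
contact_force: [-3.4, 2.1, 7.7]
grip_force: 53.1
tool_pos: [0.4496, -0.1809, 0.0785]
contact_force: [-3.3, 2.0, 8.6]
grip_force: 53.2
```

```bash
for i in 1; do python3 -m handwheel '[{"tx":0,"ty":0,"tz":1.5,"roll":0},{"tx":0,"ty":0,"tz":0,"roll":0},{"tx":0,"ty":0,"tz":0,"roll":0}]'; python3 -m handwheel '[{"tx":0,"ty":0,"tz":1,"roll":0},{"tx":0,"ty":0,"tz":0,"roll":0},{"tx":0,"ty":0,"tz":0,"roll":0}]'; python3 -m handwheel '[{"tx":0,"ty":0,"tz":0.7,"roll":0},{"tx":0,"ty":0,"tz":0,"roll":0},{"tx":0,"ty":0,"tz":0,"roll":0}]'; done | grep -E "tool_pos|force"
```

```text
tool_pos: [0.4497, -0.1809, 0.0771]
contact_force: [-3.5, 0.9, 9.9]
grip_force: 53.2
tool_pos: [0.4498, -0.1809, 0.0764]
contact_force: [-3.9, 2.0, 10.5]
grip_force: 53.4
tool_pos: [0.4499, -0.181, 0.0763]
contact_force: [-5.9, 2.7, 12.7]
grip_force: 53.7
```

```bash
python3 -m handwheel '[{"tx":0,"ty":0,"tz":0,"roll":-0.06},{"tx":0,"ty":0,"tz":0,"roll":-0.06},{"tx":0,"ty":0,"tz":0,"roll":-0.06},{"tx":0,"ty":0,"tz":0,"roll":-0.06},{"tx":0,"ty":0,"tz":0,"roll":-0.06},{"tx":0,"ty":0,"tz":0,"roll":0}]'; python3 - <<'E'
from h import *
o=ctrl.get_obs();print(o["wrist_torque"],o["q"],T_tool(o).round(3))
E
```

```text
t: 10.77
tool_pos: [0.4507, -0.181, 0.0762]
tool_rot: [0.791, 3.036, -0.0]
contact_force: [-2.2, 2.4, 11.5]
opening: 0.0474
grip_force: 53.4
[0.40841989 0.3527314  0.05589835] [-5.35774255e-01 -1.36577472e-01  2.06793472e+00  1.07542334e-03
  1.20641550e+00 -1.59705860e+00] [[-0.873  0.488  0.004  0.451]
 [ 0.488  0.873 -0.001 -0.181]
 [-0.004  0.001 -1.     0.076]
 [ 0.     0.     0.     1.   ]]
```

```bash
python3 -m handwheel '[{"tx":0,"ty":0,"tz":0,"roll":-0.08},{"tx":0,"ty":0,"tz":0,"roll":-0.08},{"tx":0,"ty":0,"tz":0,"roll":-0.08},{"tx":0,"ty":0,"tz":0,"roll":-0.08},{"tx":0,"ty":0,"tz":0,"roll":-0.08},{"tx":0,"ty":0,"tz":0,"roll":-0.08},{"tx":0,"ty":0,"tz":0,"roll":-0.08},{"tx":0,"ty":0,"tz":0,"roll":-0.08},{"tx":0,"ty":0,"tz":0,"roll":-0.08},{"tx":0,"ty":0,"tz":0,"roll":-0.08},{"tx":0,"ty":0,"tz":0,"roll":0},{"tx":0,"ty":0,"tz":0,"roll":0}]'; python3 - <<'E'
from h import *
o=ctrl.get_obs();print(o["wrist_torque"],o["q"],T_tool(o).round(3))
E
```

```text
t: 11.77
tool_pos: [0.4507, -0.1804, 0.0763]
tool_rot: [-0.451, 3.106, -0.0]
contact_force: [-2.4, 4.1, 11.4]
opening: 0.0472
grip_force: 53.5
[0.87178142 0.39385588 0.03770245] [-5.35393420e-01 -1.36691772e-01  2.06793830e+00  2.10088722e-03
  1.20741870e+00 -2.39531680e+00] [[-0.959 -0.284  0.004  0.451]
 [-0.284  0.959  0.    -0.18 ]
 [-0.003 -0.001 -1.     0.076]
 [ 0.     0.     0.     1.   ]]
```

```bash
python3 -m handwheel '[{"tx":0,"ty":0,"tz":-2,"roll":0},{"tx":0,"ty":0,"tz":-4,"roll":0},{"tx":0,"ty":0,"tz":-5,"roll":0},{"tx":0,"ty":0,"tz":-5,"roll":0},{"tx":0,"ty":0,"tz":0,"roll":0}]';  python3 -m handwheel '[{"tx":0,"ty":0,"tz":-4,"roll":0},{"tx":0,"ty":0,"tz":-5,"roll":0},{"tx":0,"ty":0,"tz":-5,"roll":0},{"tx":0,"ty":0,"tz":0,"roll":0}]'
```

```text
t: 12.18
tool_pos: [0.4495, -0.1807, 0.0905]
tool_rot: [-0.451, 3.108, -0.002]
contact_force: [0.5, 0.8, 0.4]
opening: 0.0471
grip_force: 52.4
t: 12.52
tool_pos: [0.4494, -0.1808, 0.1046]
tool_rot: [-0.451, 3.108, -0.002]
contact_force: [0.5, 0.1, -1.4]
opening: 0.0472
grip_force: 52.3
```

Only the cap's weight is on the wrist (the bottle is not lifted). I'll raise to the final height and look.

```bash
python3 -m handwheel '[{"tx":0,"ty":0,"tz":-8,"roll":0},{"tx":0,"ty":0,"tz":-12,"roll":0},{"tx":0,"ty":0,"tz":-12,"roll":0},{"tx":0,"ty":0,"tz":-9,"roll":0},{"tx":0,"ty":0,"tz":-5,"roll":0},{"tx":0,"ty":0,"tz":-1,"roll":0},{"tx":0,"ty":0,"tz":0,"roll":0},{"tx":0,"ty":0,"tz":0,"roll":0}]'
python3 - <<'E'
from h import *
save("wrist","w6");save("side","side6");print(T_tool(ctrl.get_obs()).round(4))
a=cv2.resize(load("w6")[0][:,:,::-1],(480,360));b=load("side6")[0][200:310,220:340,::-1]
b=cv2.resize(b,(393,360),interpolation=cv2.INTER_CUBIC)[:,:320]
cv2.imwrite("pics/f6.png",np.hstack([a,b]))
P=cloud("w6").reshape(-1,3)
q=P[(np.hypot(P[:,0]-.4485,P[:,1]-.18)<.045)&(P[:,2]>.045)&(P[:,2]<.115)]
print(len(q),np.histogram(q[:,2],np.arange(.045,.12,.005)))
P=cloud("side6").reshape(-1,3)
q=P[(np.hypot(P[:,0]-.4485,P[:,1]-.18)<.045)&(P[:,2]>.045)&(P[:,2]<.125)]
print(len(q),np.histogram(q[:,2],np.arange(.045,.125,.005)),q[q[:,2]>.085].mean(0))
E
```

```text
t: 13.18
tool_pos: [0.4487, -0.1803, 0.1503]
tool_rot: [0.451, -3.109, -0.001]
contact_force: [-0.5, -0.4, -1.2]
opening: 0.0468
grip_force: 52.3
[[-9.588e-01 -2.842e-01 -1.200e-03  4.485e-01]
 [-2.842e-01  9.588e-01  7.000e-04 -1.801e-01]
 [ 1.000e-03  1.100e-03 -1.000e+00  1.498e-01]
 [ 0.000e+00  0.000e+00  0.000e+00  1.000e+00]]
0 (array([0, 0, 0, 0, 0, 0, 0, 0, 0, 0, 0, 0, 0, 0]), array([0.045, 0.05 , 0.055, 0.06 , 0.065, 0.07 , 0.075, 0.08 , 0.085,
       0.09 , 0.095, 0.1  , 0.105, 0.11 , 0.115]))
0 (array([0, 0, 0, 0, 0, 0, 0, 0, 0, 0, 0, 0, 0, 0, 0]), array([0.045, 0.05 , 0.055, 0.06 , 0.065, 0.07 , 0.075, 0.08 , 0.085,
       0.09 , 0.095, 0.1  , 0.105, 0.11 , 0.115, 0.12 ])) [nan nan nan]<stdin>:11: RuntimeWarning: Mean of empty slice.
  ret = um.true_divide(
```

View pics/f6.png

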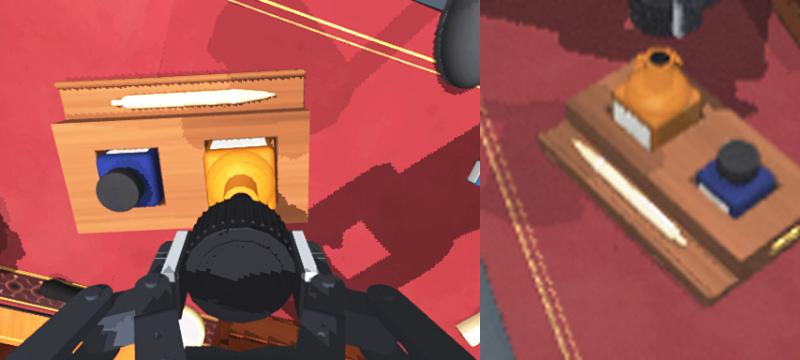

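The bottle stands open in the well (right panel, mouth at (660,57)), and the cap is held above it. Now I'll check the seating height and lateral alignment.

```bash
python3 - <<'E'
from h import *
print("mouth @.100",atz("side6",220+180/3.275,200+57/3.27,.100))
for f in("side6","w6"):
    P=cloud(f);d=load(f)[1];print(f,(d>0).mean())
print([dep("side6",u,v).round(4) for u,v in [(275,217),(275,226),(270,232),(300,255),(262,240)]])
# project expected shoulder corners/mouth for seated bottle to compare
im,d,K,k1,E=load("side6")
def pr(p):
    c=np.linalg.inv(E)@np.r_[p,1];return cv2.projectPoints(c[None,:3],np.zeros(3),np.zeros(3),K,np.array([k1,0,0,0.]))[0].ravel()
a=np.radians(20);w=np.array([.4472,-.1785])
for n,x,y,z in [("mouth",0,0,.1),("sh-left(-x,+y)",-28,28,.062),("sh(-x,-y)",-28,-28,.062),("sh(+x,-y)",28,-28,.062)]:
    p=w+np.array([np.cos(a)*x-np.sin(a)*y,np.sin(a)*x+np.cos(a)*y])/1000
    u=pr([*p,z]);print(n,"panel",(u[0]-220)*3.275+480,(u[1]-200)*3.273)
E
```

```text
mouth @.100 [ 0.448419   -0.18106202  0.1       ]
side6 0.99603271484375
w6 0.9959971110026041
[array([ 0.4496, -0.1785,  0.0987]), array([ 0.4417, -0.1989,  0.0878]), array([ 0.4292, -0.1966,  0.067 ]), array([ 0.4792, -0.2794,  0.0465]), array([ 0.4108, -0.1873,  0.0321])]
mouth panel 657.3610216461009 55.25588500560344
sh-left(-x,+y) panel 607.4113372629865 84.55836755537891
sh(-x,-y) panel 653.3406350523053 124.21123987910576
sh(+x,-y) panel 704.2757692236323 90.49236367740434
```

```bash
python3 -c "
from station import ctrl
print(ctrl.finish_job())"
```

```text
the job is handed in; nothing more can be done
None
```

The job is handed in: the bottle stands fully down in the empty well, opened there by press-and-turn, and the gripper holds the cap level about 5 cm above the open neck (about 13 s of the 45 s used, no verdict returned).

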